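Hang the washed board up to drip dry

TASK

Slide the blue chopping board up out of its leaning slot in the rack by its top edge, drawing it along the slant without wrenching it, then hang it by its hand hole on the drying hook, settling it gently; somebody has re-clamped the hook, so find out how high it now stands. It should end hanging still and upright from its top bar; leave the other boards and everything else where they stand.

Things in the scene. Friction and masses are not known exactly. Their poses are not given: they have to be found in the camera images.
- board_blue: Blue plastic chopping board, flat, 8 thick (its x) x 150 wide (its y) x 150 high (its z), 130 to 250 g. Origin: middle of its lower edge. A hand hole 60 wide x 32 high goes through it, from 96 to 128 above the lower edge, centred in the width; above it is a top bar 22 high that serves as handle. It starts in one of the rack's three slots, leaning.
- board_bar (a point): Point on the blue board: middle of the underside of its top bar (top of the hand hole), 128 above its lower edge, 22 below its top edge.
- board_white: White board of the same shape, in another slot of the rack; leave it.
- board_red: Red board of the same shape, in another slot of the rack; leave it.
- rack: Fixed steel rack, base 270 x 200. Origin: centre of underside. Slots along y, at x = -75, 0, 75, floor 22 up, leaning 0.35 rad: boards' tops point up and to -x. End channels guide a board's side edges over 110 along the slant; the top 40 stands free. A sprung rubber strip 60 to 74 along the slant drags with some N until the board has passed. Boards come out only along the slant.
- hook: Fixed stand of a telescopic drying hook. Origin: under the middle of the hook's bar, on the table. A round level bar 8 thick runs along its x from the post (x = +50, no higher than the bar) to x = -40, then turns up 13 above the bar's top (x = -49 to -36); open to -x. The bar's top is clamped anywhere from 178 to 222 high; the pose does not tell: look or feel.
- turntable: Fixed black turntable tray, 280 across, top at 24, with three upright brushes up to 220 high. Origin: centre of underside.
- jug: Loose steel jug, 90 across, 130 high, handle at its +y, on the turntable. Origin: centre of underside.
- funnel: Loose green funnel, upside down, 90 across, 100 high, on the turntable. Origin: centre of underside.
- vase: Loose short blue ceramic vase, 64 across, 85 high, on the turntable. Origin: centre of underside.
- soap: Loose amber soap bottle, 60 across, 170 high, standing at the side. Origin: centre of underside.
Mind the look-alikes: they are no part of the job. Several things have the shape of the board_blue; the one meant has the colours described above. Leave any pink look-alike of the hook alone.

How it is judged:
On the way:
1. the blue board is drawn up out of its slot, held in the fingers (z of board_blue in the frame of rack above 0.115 m and contact force between the fingers and board_blue above 1 N), for 0.1 s.
At the end, for the whole second after the job is handed in: The blue board hangs still on the hook through its hand hole, borne by the hook: underside of its top bar 168 to 232 mm above the table, over the hook's bar between post and upturned end, the hook within 28 mm of the hole's middle, the board upright within 0.3 rad (x of board_bar in the frame of hook between -0.037 and 0.04 m and y of board_bar in the frame of hook between -0.028 and 0.028 m and z of board_bar in the frame of hook between 0.168 and 0.232 m and angle between board_blue's own z axis and vertical below 0.3 rad and contact force between board_blue and hook above 0.5 N and linear speed of board_blue below 0.03 m/s and angular speed of board_blue below 0.3 rad/s); the robot touches nothing.
It fails at once if the white or red board is shifted in the rack by more than 12 mm (distance of any of board_white, board_red from where it was at the start of the episode above 0.012 m).
It fails at once if the jug, funnel, vase or soap bottle is moved more than 25 mm (distance of any of jug, funnel, vase, soap from where it was at the start of the episode above 0.025 m).
It fails at once if the blue board is wrenched in the rack (contact over 60 N) (contact force between board_blue and rack above 60 N).
It fails at once if the blue board is banged or forced onto the hook (contact over 30 N) (contact force between board_blue and hook above 30 N).
It also fails if it takes over 61 s, if anything falls off the work surface, if the arm or the gripper's body presses on something with over 40 N, if the wrist force passes 120 N, or if a joint passes its speed limit or range.

ROBOT

A 6-joint arm with a two-finger parallel gripper is mounted at the origin on the work surface. World frame = base frame: x ahead of the robot, y to its left, z up, the work surface at z = 0. Lengths are in m, angles in rad, forces in N, time in s.
With the tool pointing down it reaches from about 0.225 to 0.875 m from the base axis. Payload 3.4 kg.
Tool frame: the origin (TCP) lies on the centre line of the jaws, within the pads' length; the fingertips stand 25 mm ahead of it and the grasp point (between the pads) lies 6 mm ahead of it (robot.tip_reach is the distance from the TCP to the fingertips, in m); z points along the fingers, y is the line along which they close (so a half turn about z gives the same grasp; the last joint's range is limited). The gripper opens to 85 mm and grips with 20 to 120 N. Pads are 22 mm wide; open, the fingers measure 114 mm over their backs; the gripper's body (76 mm by 85 mm) begins 54 mm behind the grasp point. The pads swing forward as they close: fully open they stand 13 mm farther back than shut.
Start: joints at [1.154, 0.276, 1.505, -0, 1.361, -0.121], TCP at [0.168, 0.55, 0.231] pointing down, gripper open.
Joint ranges: [-2.89, 2.89], [-0.75, 2.08], [0.22, 2.7], [-1.18, 4.32], [0.11, 2.71], [-2.7, 2.7]. Speed limits (rad/s): [2.57, 2.57, 3.14, 3.14, 3.14, 3.14].

INTERFACE

Orientations are given as [roll, pitch, yaw] about the fixed x, y, z axes, in that order (R = Rz(yaw) Ry(pitch) Rx(roll)).
In Python, from rig import robot, eyes, order, finder gives the robot as it stands.
- The arm moves only by the tool arm_command, never from a script. Its argument "rows" is a list of rows, each an object of numbers: "tx", "ty", "tz": the shift along the tool's x, y, z in units of 25 mm (1.0 is 25 mm); "ax", "ay", "az": the turn, a rotation vector about the tool's x, y, z in units of 6 degrees (1.0 is 6 degrees); "grip": the opening, from 0 (shut) to 1 (fully open). A call has 1 to 8 rows; each row shifts and turns the commanded pose from where the row before left it, along the tool's axes as they then stand; what a row does not reach is not made up. A row lasts 1/12 s, in which the tool goes at most 41.7 mm and 7.16 degrees, less where a joint would pass 70% of its speed; a pose out of reach is approached as far as the arm can. A call is refused whole if a number of a shift passes 1 or a number of a turn 1, either way. A call with a gripper value outside its range is refused whole. The fingers move at their own pace and stop on an object; "squeeze" is the grip in N (left out, the last holds). Time passes only in rows, so rows that do not move let the fingers close. It gives the time, the measured TCP pose, the force, the opening and the grip force at its end, in the units of the state.
- robot.get_state(): the state, without advancing time (a new reading comes with each control period).
- eyes.get_image(name): name is "side" or "top"; returns (picture, depth): 480x640x3 uint8, red, green, blue; 480x640 float32, m along the optical axis (not along the pixel's ray), 0 where there is no reading.
- eyes.camera_params(name): a dict with "fx", "fy", "cx", "cy" (pixels), "dist" ([k1, k2, p1, p2, k3] as OpenCV has them; the pictures are not rectified), "position" and "rotation" of the camera in the world. Camera axes: x right, y down, z forward; pixel columns grow to the right and rows downward; lengths in m; the calibration is good to about 2 mm. A picture is of the moment at which its call begins. camera_params takes no time and is no camera call.
- order.close_job(): hands the job in; it is judged then, once.
Trained networks look in the newest picture that a camera, given by its name, has taken for a name from the list of things; names that differ only in an ending like _2 or _b are one class to them, and where a whole thing is asked for, a point or a joint stands for the part that bears it (a point fixed in the world has none). Each returns a list of dicts, best first, with "p" (0 to 1); they miss things now and then, are a little off and sometimes report something else, mostly with a low value. They report only what shows in the picture. A call takes as long as a camera call. They do not tell look-alikes from the thing itself.
- finder.look_for(camera, label): "point" ([column, row] in pixels, amid what is visible of it).
The state is a dict: "t": time; "q": joint angles; "qd": joint speeds; "joint_efforts": joint torques, N m; "position": TCP position; "eef_rot": TCP orientation; "wrist_force": force on the tool from outside, world axes, zero at the start; "wrist_torque": the same for the moment, N m; "grip_width": finger opening in m; "grasp_force": force on a finger pad.
Only numpy, scipy, OpenCV 4.12 (cv2) and the standard library are available. Lean on these libraries where they do the work, as an engineer would, in place of code of your own. Each camera call takes 0.05 s, during which the arm holds its last target. There are 200 camera calls.

## Working session

There is one attempt and no reset: what is moved stays moved. The work goes in short steps, Python scripts to look and compute and a tool call to move; the robot and the scene stay as the last step left them, time stands still between calls to the robot, and variables do not carry over. Pictures are saved under pics/ and viewed, at most 10 in all, crops included, and the job is handed in when it is done.

Besides the shell and the picture viewer there is one more tool, called after ">>>" as name(argument=value, ...) on one line, values as JSON. arm_command: Moves the arm, as the interface text tells. Its arguments: {"type":"object","properties":{"rows":{"type":"array","items":{"type":"object","properties":{"tx":{"type":"number"},"ty":{"type":"number"},"tz":{"type":"number"},"ax":{"type":"number"},"ay":{"type":"number"},"az":{"type":"number"},"grip":{"type":"number"}}}},"squeeze":{"type":"number"}},"required":["rows"]}

```bash
mkdir -p pics; ls; python3 - <<'E'
from rig import robot, eyes, order, finder
import numpy as np, cv2
for n in ("side","top"):
    im,d=eyes.get_image(n); cv2.imwrite(f"pics/{n}0.png",im[:,:,::-1]); np.savez(f"{n}0.npz",im=im,d=d)
    print(n,eyes.camera_params(n))
print(robot.get_state(), robot.tip_reach)
E
```

```text
pics
side {'fx': 557.8492875953357, 'fy': 557.8492875953357, 'cx': 321.3085566972018, 'cy': 236.21320372407516, 'dist': array([0.03293685, 0.        , 0.        , 0.        , 0.        ]), 'position': array([ 0.11881078, -0.98467832,  0.83176895]), 'rotation': array([-2.22578342, -0.00896747, -0.45769734])}
top {'fx': 521.0213112472129, 'fy': 521.0213112472129, 'cx': 324.5791259907436, 'cy': 232.67126277492324, 'dist': array([0.02050331, 0.        , 0.        , 0.        , 0.        ]), 'position': array([ 0.32012231, -0.16648157,  1.15360122]), 'rotation': array([-2.93994878, -0.00375689, -1.44025399])}
{'t': 0.1, 'q': array([ 1.15399324e+00,  2.76546754e-01,  1.50602998e+00,  3.85305664e-05,
        1.36073457e+00, -1.21012787e-01]), 'qd': array([ 0.00054542, -0.00201199, -0.00373511,  0.00131222, -0.00087429,
        0.00248178]), 'joint_efforts': array([ 1.70388375e-03, -4.17691076e+01, -2.46406031e+01, -1.90054521e-05,
        5.67808107e-03,  1.58191779e-05]), 'position': array([0.16740803, 0.54957518, 0.22970834]), 'eef_rot': array([-3.13989112e+00, -2.44865641e-04,  2.84579408e+00]), 'wrist_force': array([-0.07811193, -0.29551356, -0.36442886]), 'wrist_torque': array([-0.00372114,  0.00025784,  0.03219331]), 'grasp_force': 0.0, 'grip_width': 0.08517229371760868} 0.025
```

View pics/side0.png

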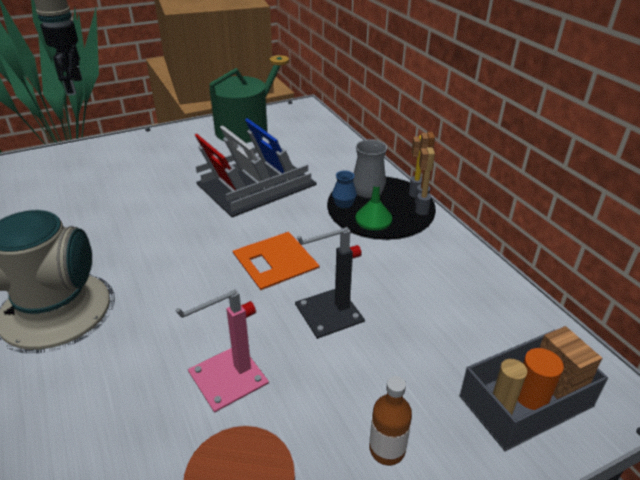

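View pics/top0.png

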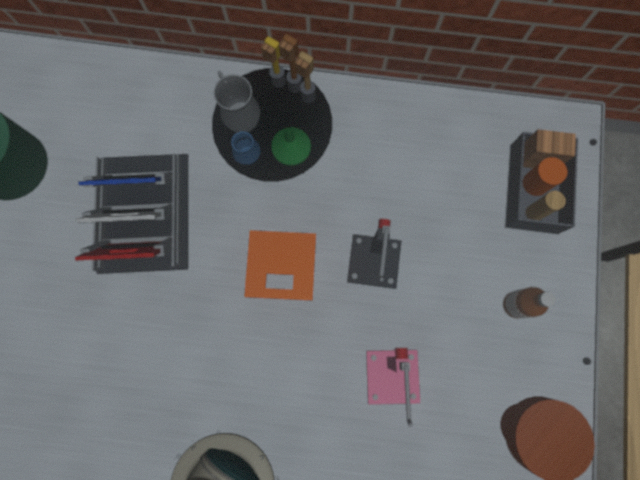

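Side view: the rack holds the red (213,158), white (240,155) and blue (266,147) boards. The black hook is at (340,265) and its pink look-alike at (232,340). In the top view the blue board is at (125,181) and the black hook's bar runs (385,225)-(382,278). Next I turn the depth into positions.

```bash
cat > h.py <<'E'
import numpy as np, cv2
from rig import robot, eyes, order, finder
from scipy.spatial.transform import Rotation as R
def cam(n):
    c=eyes.camera_params(n); K=np.array([[c['fx'],0,c['cx']],[0,c['fy'],c['cy']],[0,0,1]])
    r=np.array(c['rotation']); 
    return K,np.array(c['dist']),np.array(c['position']),r
def rot(r,mode): return (R.from_rotvec(r) if mode=='v' else R.from_euler('xyz',r)).as_matrix()
MODE='e'
def cloud(n,d):
    K,D,p,r=cam(n); v,u=np.mgrid[0:480,0:640]
    q=cv2.undistortPoints(np.stack([u,v],-1).reshape(-1,1,2).astype(np.float64),K,D).reshape(480,640,2)
    P=np.dstack([q,np.ones((480,640))])*d[...,None]
    W=P@rot(r,MODE).T+p; W[d==0]=np.nan
    return W
def proj(n,X):
    K,D,p,r=cam(n); Rm=rot(r,MODE)
    return cv2.projectPoints((np.atleast_2d(X)-p)@Rm,np.zeros(3),np.zeros(3),K,D)[0].reshape(-1,2)
E
cat > a.py <<'E'
import h; from h import *
np.set_printoptions(precision=4,suppress=True)
S={n:np.load(n+'0.npz') for n in('side','top')}
W={n:cloud(n,S[n]['d']) for n in S}
print('table',W['side'][250,180],W['top'][350,200])
for n in S:
    hsv=cv2.cvtColor(S[n]['im'],cv2.COLOR_RGB2HSV); w=W[n]
    box=(slice(100,180),slice(235,300)) if n=='side' else (slice(165,200),slice(70,175))
    m=np.zeros((480,640),bool); m[box]=True
    m&=(hsv[...,0]>105)&(hsv[...,0]<130)&(hsv[...,1]>130)&~np.isnan(w[...,0])
    P=w[m]; print(n,'blue',m.sum(),P.min(0),P.max(0))
    mu=np.median(P,0)
    for _ in range(3):
        U,s,V=np.linalg.svd(P-P.mean(0),full_matrices=False); rs=(P-P.mean(0))@V[2]; P=P[abs(rs)<max(2*rs.std(),.002)]
    print(' plane n',V[2],'c',P.mean(0),rs.std(),len(P))
    t=P[P[:,2]>P[:,2].max()-.02]; print(' top y',t.min(0),t.max(0))
w=W['top']
for n,b in (('rack',(150,275,90,190)),('hook',(215,292,345,405))):
    r0,r1,c0,c1=b; P=w[r0:r1,c0:c1].reshape(-1,3)
    for lo,hi in ((.004,.018),(.15,.26)):
        Q=P[(P[:,2]>lo)&(P[:,2]<hi)]
        if len(Q)>5:
            rc=cv2.minAreaRect(Q[:,:2].astype(np.float32)); print(n,lo,len(Q),rc, cv2.boxPoints(rc).tolist(),np.percentile(Q[:,2],[5,50,95,100]))
E
python3 a.py; sed -i "s/MODE='e'/MODE='v'/" h.py; python3 a.py|head -1
```

```text
table [0.2794 0.0768 0.002 ] [ 0.2635  0.0926 -0.0012]
side blue 684 [0.5539 0.1995 0.0099] [0.6826 0.5446 0.165 ]
 plane n [0.9308 0.1638 0.3267] c [0.5848 0.2825 0.1071] 0.001923805202828609 624
 top y [0.5539 0.1998 0.1446] [0.5889 0.3547 0.1644]
top blue 335 [0.5564 0.2027 0.007 ] [0.6171 0.3485 0.1676]
 plane n [0.8978 0.1667 0.4077] c [0.5738 0.2724 0.1572] 0.002131346917419056 331
 top y [0.5564 0.2027 0.1492] [0.5876 0.3485 0.1676]
rack 0.004 5758 ((0.5490665435791016, 0.2832300662994385), (0.2942301034927368, 0.2267594188451767), 10.355744361877441) [[0.3839668035507202, 0.368317574262619], [0.42472898960113525, 0.14525192975997925], [0.7141662836074829, 0.19814255833625793], [0.6734040975570679, 0.4212082028388977]] [0.0057 0.0094 0.0134 0.0179]
rack 0.15 945 ((0.5011197328567505, 0.25216346979141235), (0.16206857562065125, 0.12973882257938385), 10.253329277038574) [[0.40983274579048157, 0.3015727698802948], [0.43292632699012756, 0.17390583455562592], [0.5924067497253418, 0.2027541697025299], [0.5693131685256958, 0.3304210901260376]] [0.1543 0.1618 0.1653 0.1688]
hook 0.004 2034 ((0.522955060005188, -0.2596684694290161), (0.17085552215576172, 0.13352645933628082), 8.636983871459961) [[0.4284699857234955, -0.20649133622646332], [0.4485221803188324, -0.33850356936454773], [0.6174401044845581, -0.3128455877304077], [0.5973879098892212, -0.1808333694934845]] [0.0048 0.0081 0.0122 0.0165]
hook 0.15 435 ((0.5014725923538208, -0.2570303678512573), (0.12937065958976746, 0.023781923577189445), 0.23310498893260956) [[0.43673938512802124, -0.24540267884731293], [0.4368361830711365, -0.2691843807697296], [0.5662057995796204, -0.2686580419540405], [0.5661090016365051, -0.24487635493278503]] [0.1531 0.2063 0.2124 0.2253]
table [ 0.2367  0.029  -0.0623] [ 1.0268 -0.5655  0.2904]
```

```bash
sed -i "s/MODE='v'/MODE='e'/" h.py; cat > b.py <<'E'
from h import *
np.set_printoptions(precision=4,suppress=True)
S={n:np.load(n+'0.npz') for n in('side','top')}
W={n:cloud(n,S[n]['d']) for n in S}
for n,b in (('top',(215,292,345,405)),('side',(222,315,290,372))):
    r0,r1,c0,c1=b; P=W[n][r0:r1,c0:c1].reshape(-1,3); im=S[n]['im'][r0:r1,c0:c1].reshape(-1,3)
    Q=P[(P[:,2]>.185)&(P[:,2]<.25)&(P[:,0]<.58)&(P[:,0]>.42)]
    vx,vy,x0,y0=cv2.fitLine(Q[:,:2].astype(np.float32),cv2.DIST_HUBER,0,.01,.01).ravel()
    print(n,'bar dir yaw',np.arctan2(vy,vx),'y at x=.5:',y0+(.5-x0)*vy/vx,len(Q))
    for a in np.arange(.42,.58,.01):
        q=Q[abs(Q[:,0]-a)<.005]
        if len(q): print('  x%.2f n%d y%.4f z med%.4f p90 %.4f'%(a,len(q),np.median(q[:,1]),np.median(q[:,2]),np.percentile(q[:,2],90)))
    B=P[(P[:,2]>.004)&(P[:,2]<.02)&(im.max(1)<90)]; rc=cv2.minAreaRect(B[:,:2].astype(np.float32)); print(' base',len(B),rc)
g=np.array
X=g([.985,.174,0]);Y=g([-.174,.985,0]);u=-.343*X+g([0,0,.939]); nn=.939*X+g([0,0,.343])
T=g([.571,.276,.163]); pts=[T+s*Y*.075+u*l for s,l in((-1,0),(1,0))]+[T-u*.022+s*.03*Y for s in(-1,1)]+[T-u*.054+s*.03*Y for s in(-1,1)]
tiles=[]
for n,b in (('side',(105,185,230,310)),('top',(150,210,70,150)),('side',(220,300,290,370)),('top',(215,295,340,420))):
    r0,r1,c0,c1=b; k=5; t=cv2.resize(S[n]['im'][r0:r1,c0:c1],None,fx=k,fy=k,interpolation=cv2.INTER_CUBIC)[:,:,::-1].copy()
    for p in proj(n,np.array(pts)): cv2.circle(t,tuple(int(v) for v in (p-[c0,r0]+.5)*k),3,(0,255,255),-1)
    t=cv2.copyMakeBorder(t,0,400-t.shape[0],0,400-t.shape[1],cv2.BORDER_CONSTANT); tiles.append(t)
m=np.vstack([np.hstack(tiles[:2]),np.hstack(tiles[2:])]); cv2.imwrite('pics/crop1.png',cv2.resize(m,(600,600)))
can=W['top'][100:200,0:50].reshape(-1,3); can=can[can[:,2]>.03]; print('can',can.min(0),can.max(0))
E
python3 b.py
```

```text
top bar dir yaw -0.0031418868 y at x=.5: -0.25649634 278
  x0.44 n19 y-0.2562 z med0.2204 p90 0.2237
  x0.45 n24 y-0.2564 z med0.2091 p90 0.2110
  x0.46 n21 y-0.2568 z med0.2089 p90 0.2115
  x0.47 n24 y-0.2564 z med0.2084 p90 0.2110
  x0.48 n24 y-0.2567 z med0.2085 p90 0.2103
  x0.49 n22 y-0.2569 z med0.2091 p90 0.2110
  x0.50 n26 y-0.2563 z med0.2091 p90 0.2110
  x0.51 n20 y-0.2572 z med0.2088 p90 0.2103
  x0.52 n25 y-0.2569 z med0.2089 p90 0.2111
  x0.53 n45 y-0.2554 z med0.2055 p90 0.2092
  x0.54 n28 y-0.2565 z med0.2050 p90 0.2076
 base 1805 ((0.5040069222450256, -0.25693362951278687), (0.10785801708698273, 0.10853778570890427), 89.66295623779297)
side bar dir yaw -0.02616085 y at x=.5: -0.25960037 321
  x0.43 n1 y-0.2566 z med0.2184 p90 0.2184
  x0.44 n36 y-0.2589 z med0.2142 p90 0.2207
  x0.45 n22 y-0.2589 z med0.2063 p90 0.2081
  x0.46 n24 y-0.2585 z med0.2067 p90 0.2093
  x0.47 n20 y-0.2594 z med0.2066 p90 0.2091
  x0.48 n22 y-0.2594 z med0.2070 p90 0.2094
  x0.49 n23 y-0.2586 z med0.2070 p90 0.2089
  x0.50 n23 y-0.2592 z med0.2068 p90 0.2096
  x0.51 n22 y-0.2594 z med0.2079 p90 0.2093
  x0.52 n24 y-0.2588 z med0.2066 p90 0.2093
  x0.53 n71 y-0.2621 z med0.1968 p90 0.2079
  x0.54 n33 y-0.2629 z med0.1998 p90 0.2058
 base 966 ((0.5788806080818176, -0.14201423525810242), (0.3179003596305847, 0.13847777247428894), 54.65225601196289)
can [0.5361 0.5088 0.03  ] [0.6946 0.5799 0.1536]
```

View pics/crop1.png

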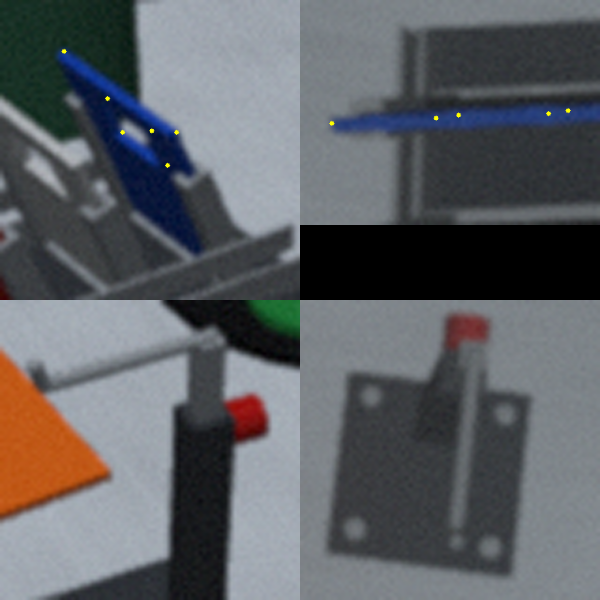

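The crop confirms the blue board: its top edge and hand hole match my projected points in both views. The black hook's bar runs along world x at y≈-0.257, with its top at about 0.21. Next I work out the approach moves.

```bash
cat > plan.py <<'E'
from h import *
np.set_printoptions(precision=3,suppress=True)
g=np.array
def frame(lean,yaw):
    X=g([np.cos(yaw),np.sin(yaw),0]);Y=g([-X[1],X[0],0]);Z=g([0,0,1.])
    n=np.cos(lean)*X+np.sin(lean)*Z; u=-np.sin(lean)*X+np.cos(lean)*Z
    return np.c_[Y,n,-u],u,n
def go(Rt,p,st=None):
    s=st or robot.get_state(); Rc=R.from_euler('xyz',s['eef_rot']).as_matrix(); d=p-s['position']
    print('t',s['t'],'pos',s['position'],'F',s['wrist_force'],'w',s['grip_width'],s['grasp_force'])
    print('rot (units)',R.from_matrix(Rc.T@Rt).as_rotvec()/np.radians(6),'| shift cur frame',Rc.T@d/.025,'| shift target frame',Rt.T@d/.025)
Rb,u,n=frame(.348,.175); T=g([.571,.276,.163])
Rh,uh,nh=frame(0,0.)
E
python3 -c "
from plan import *
go(Rb,T+u*.085)"
```

```text
t 0.1 pos [0.167 0.55  0.23 ] F [-0.078 -0.296 -0.364] w 0.08517229371760868 0.0
rot (units) [-2.996 -1.82  10.395] | shift cur frame [-17.599  -6.289  -0.521] | shift target frame [-13.587  12.243   3.88 ]
```

>>> arm_command(rows=[{"tz":-1},{"tz":-1},{"tz":-1},{"tz":-1}])

```text
schema error: expected keys tx, ty, tz, ax, ay, az, grip
```

>>> arm_command(rows=[{"tx":0,"ty":0,"tz":-1,"ax":0,"ay":0,"az":0,"grip":0.6},{"tx":0,"ty":0,"tz":-1,"ax":0,"ay":0,"az":0,"grip":0.6},{"tx":0,"ty":0,"tz":-1,"ax":0,"ay":0,"az":0,"grip":0.6},{"tx":0,"ty":0,"tz":-1,"ax":0,"ay":0,"az":0,"grip":0.6}])

```text
t: 0.43
position: [0.1675, 0.5496, 0.331]
eef_rot: [-3.14, -0.0, 2.846]
wrist_force: [-0.0, -0.1, -0.3]
grip_width: 0.0513
grasp_force: 0.0
```

>>> arm_command(rows=[{"tx":0,"ty":0,"tz":0,"ax":-0.27,"ay":-0.165,"az":0.945,"grip":0.6},{"tx":0,"ty":0,"tz":0,"ax":-0.27,"ay":-0.165,"az":0.945,"grip":0.6},{"tx":0,"ty":0,"tz":0,"ax":-0.27,"ay":-0.165,"az":0.945,"grip":0.6},{"tx":0,"ty":0,"tz":0,"ax":-0.27,"ay":-0.165,"az":0.945,"grip":0.6},{"tx":0,"ty":0,"tz":0,"ax":-0.27,"ay":-0.165,"az":0.945,"grip":0.6},{"tx":0,"ty":0,"tz":0,"ax":-0.27,"ay":-0.165,"az":0.945,"grip":0.6},{"tx":0,"ty":0,"tz":0,"ax":-0.27,"ay":-0.165,"az":0.945,"grip":0.6},{"tx":0,"ty":0,"tz":0,"ax":-0.27,"ay":-0.165,"az":0.945,"grip":0.6}])

```text
t: 1.1
position: [0.1675, 0.5495, 0.3301]
eef_rot: [2.885, 0.038, 2.04]
wrist_force: [-0.3, 0.1, -0.4]
grip_width: 0.0512
grasp_force: 0.0
```

>>> arm_command(rows=[{"tx":0,"ty":0,"tz":0,"ax":-0.27,"ay":-0.165,"az":0.945,"grip":0.6},{"tx":0,"ty":0,"tz":0,"ax":-0.27,"ay":-0.165,"az":0.945,"grip":0.6},{"tx":0,"ty":0,"tz":0,"ax":-0.27,"ay":-0.165,"az":0.945,"grip":0.6},{"tx":0,"ty":0,"tz":0,"ax":0,"ay":0,"az":0,"grip":0.6},{"tx":0,"ty":0,"tz":0,"ax":0,"ay":0,"az":0,"grip":0.6}])

```text
t: 1.52
position: [0.167, 0.55, 0.3299]
eef_rot: [2.796, 0.001, 1.749]
wrist_force: [-0.2, -0.4, 0.3]
grip_width: 0.0513
grasp_force: 0.0
```

```bash
python3 -c "
from plan import *
go(Rb,T+u*.085)"
```

```text
t 1.5167 pos [0.167 0.55  0.33 ] F [-0.206 -0.412  0.311] w 0.05130221787490962 0.0
rot (units) [-0.024 -0.     0.037] | shift cur frame [-13.647  10.855   7.623] | shift target frame [-13.605  10.888   7.651]
```

>>> arm_command(rows=[{"tx":-0.85,"ty":0.68,"tz":0.476,"ax":0,"ay":0,"az":0,"grip":0.6},{"tx":-0.85,"ty":0.68,"tz":0.476,"ax":0,"ay":0,"az":0,"grip":0.6},{"tx":-0.85,"ty":0.68,"tz":0.476,"ax":0,"ay":0,"az":0,"grip":0.6},{"tx":-0.85,"ty":0.68,"tz":0.476,"ax":0,"ay":0,"az":0,"grip":0.6},{"tx":-0.85,"ty":0.68,"tz":0.476,"ax":0,"ay":0,"az":0,"grip":0.6},{"tx":-0.85,"ty":0.68,"tz":0.476,"ax":0,"ay":0,"az":0,"grip":0.6},{"tx":-0.85,"ty":0.68,"tz":0.476,"ax":0,"ay":0,"az":0,"grip":0.6},{"tx":-0.85,"ty":0.68,"tz":0.476,"ax":0,"ay":0,"az":0,"grip":0.6}])

```text
t: 2.18
position: [0.3563, 0.4092, 0.2871]
eef_rot: [2.795, -0.0, 1.748]
wrist_force: [0.3, 0.7, 0.9]
grip_width: 0.0511
grasp_force: 0.0
```

>>> arm_command(rows=[{"tx":-0.85,"ty":0.68,"tz":0.476,"ax":0,"ay":0,"az":0,"grip":0.6},{"tx":-0.85,"ty":0.68,"tz":0.476,"ax":0,"ay":0,"az":0,"grip":0.6},{"tx":-0.85,"ty":0.68,"tz":0.476,"ax":0,"ay":0,"az":0,"grip":0.6},{"tx":-0.85,"ty":0.68,"tz":0.476,"ax":0,"ay":0,"az":0,"grip":0.6},{"tx":-0.85,"ty":0.68,"tz":0.476,"ax":0,"ay":0,"az":0,"grip":0.6},{"tx":-0.85,"ty":0.68,"tz":0.476,"ax":0,"ay":0,"az":0,"grip":0.6},{"tx":-0.85,"ty":0.68,"tz":0.476,"ax":0,"ay":0,"az":0,"grip":0.6},{"tx":-0.85,"ty":0.68,"tz":0.476,"ax":0,"ay":0,"az":0,"grip":0.6}])

```text
t: 2.85
position: [0.5438, 0.2694, 0.2436]
eef_rot: [2.795, -0.0, 1.747]
wrist_force: [0.0, -0.1, 0.2]
grip_width: 0.0511
grasp_force: 0.0
```

>>> arm_command(rows=[{"tx":0,"ty":0,"tz":0,"ax":0,"ay":0,"az":0,"grip":0.6},{"tx":0,"ty":0,"tz":0,"ax":0,"ay":0,"az":0,"grip":0.6}])

```text
t: 3.02
position: [0.5435, 0.2693, 0.243]
eef_rot: [2.796, -0.0, 1.744]
wrist_force: [-0.8, 0.9, -0.2]
grip_width: 0.0511
grasp_force: 0.0
```

```bash
cat > c.py <<'E'
from plan import *
import sys
go(Rb,T+u*.005)
i=sys.argv[1]
for n in('side','top'):
    im,d=eyes.get_image(n); np.savez(f'{n}{i}.npz',im=im,d=d)
    b=(60,180,200,360) if n=='side' else (100,220,40,200)
    t=im[b[0]:b[1],b[2]:b[3],::-1]; (a:=[]).append(t) if n=='side' else None
    cv2.imwrite(f'/tmp/{n}.png',t)
m=np.vstack([cv2.imread('/tmp/side.png'),cv2.imread('/tmp/top.png')]); cv2.imwrite(f'pics/m{i}.png',cv2.resize(m,None,fx=2.5,fy=2.5,interpolation=cv2.INTER_CUBIC))
E
python3 c.py 1
```

```text
t 3.0167 pos [0.543 0.269 0.243] F [-0.751  0.857 -0.184] w 0.05113140899239614 0.0
rot (units) [-0.027  0.006 -0.019] | shift cur frame [ 0.074 -0.02   3.192] | shift target frame [ 0.072 -0.029  3.192]
```

View pics/m1.png

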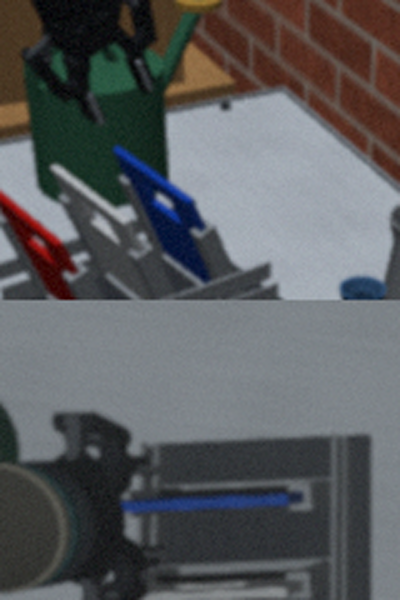

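The fingers (side crop tips about (95,115) and (145,85)) hang above the blue board's top edge. I check them against the predicted tip positions.

```bash
python3 -c "
from plan import *
s=robot.get_state(); Rc=R.from_euler('xyz',s['eef_rot']).as_matrix()
P=[s['position']+Rc@g([0,y,.02]) for y in(-.032,0,.032)]
for n,b in(('side',(60,200,0)),('top',(100,40,300))):
    print(n,(proj(n,g(P))-[b[1],b[0]])*2.5+[0,b[2]])"
```

```text
side [[105.084 139.202]
 [130.251 121.763]
 [155.143 104.501]]
top [[162.548 549.756]
 [158.078 506.494]
 [153.537 462.795]]
```

>>> arm_command(rows=[{"tx":0.07,"ty":0,"tz":0.6,"ax":0,"ay":0,"az":0,"grip":0.5},{"tx":0,"ty":0,"tz":0.6,"ax":0,"ay":0,"az":0,"grip":0.5},{"tx":0,"ty":0,"tz":0.6,"ax":0,"ay":0,"az":0,"grip":0.5},{"tx":0,"ty":0,"tz":0.5,"ax":0,"ay":0,"az":0,"grip":0.5},{"tx":0,"ty":0,"tz":0.4,"ax":0,"ay":0,"az":0,"grip":0.5},{"tx":0,"ty":0,"tz":0.3,"ax":0,"ay":0,"az":0,"grip":0.5},{"tx":0,"ty":0,"tz":0.19,"ax":0,"ay":0,"az":0,"grip":0.5},{"tx":0,"ty":0,"tz":0,"ax":0,"ay":0,"az":0,"grip":0.5}])

```text
t: 3.78
position: [0.5683, 0.2778, 0.1678]
eef_rot: [2.796, -0.0, 1.747]
wrist_force: [0.3, -0.0, 0.7]
grip_width: 0.0429
grasp_force: 0.0
```

```bash
sed -i 's/(60,180,200,360)/(90,210,200,360)/' c.py; python3 c.py 2
```

```text
t 3.7833 pos [0.568 0.278 0.168] F [ 0.348 -0.008  0.712] w 0.042857877073361195 0.0
rot (units) [-0.027 -0.005  0.006] | shift cur frame [-0.091  0.023  0.012] | shift target frame [-0.091  0.023  0.012]
```

View pics/m2.png

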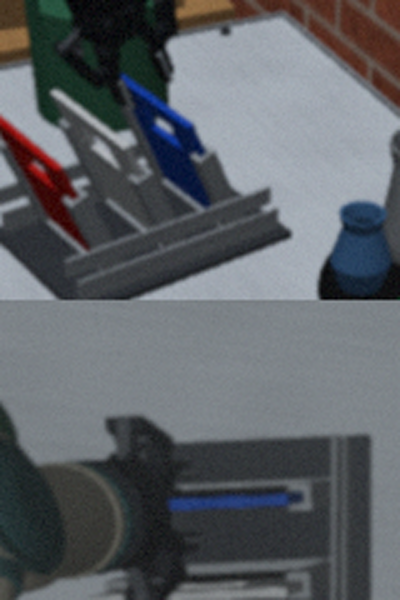

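The crop doesn't clearly show the fingers around the top bar, so I measure them in the depth data.

```bash
python3 - <<'E'
from plan import *
tiles=[]
s=robot.get_state(); Rc=R.from_euler('xyz',s['eef_rot']).as_matrix(); 
for i in (1,2):
  for n in('side','top'):
    A=np.load(f'{n}0.npz');B=np.load(f'{n}{i}.npz'); w=cloud(n,B['d'])
    p=s['position'] if i==2 else g([.5435,.2693,.243])
    L=(w-p)@Rc
    new=(np.abs(B['d']-A['d'])>.01)&(A['d']>0)&(np.abs(L)<.12).all(-1)
    Q=L[new]
    for lo in np.arange(-.08,.04,.01):
        q=Q[(Q[:,2]>lo)&(Q[:,2]<lo+.01)]
        if len(q)>3: print(i,n,'z%.2f n%d'%(lo,len(q)),'x',np.percentile(q[:,0],[2,50,98]),'y',np.percentile(q[:,1],[2,25,75,98]))
b=(95,165,220,300)
for n,b in(('side',(95,165,220,300)),('top',(150,220,70,150))):
    t=np.load(n+'2.npz')['im'][b[0]:b[1],b[2]:b[3],::-1]; t=cv2.resize(t,None,fx=5,fy=5,interpolation=cv2.INTER_CUBIC)
    for q in proj(n,g([s['position']+Rc@g([0,y,.025]) for y in(-.025,0,.025)])): cv2.circle(t,tuple(int(v) for v in (q-[b[2],b[0]]+.5)*5),3,(0,255,255),-1)
    tiles.append(cv2.convertScaleAbs(t,alpha=1.6,beta=20))
cv2.imwrite('pics/z2.png',np.hstack(tiles))
E
```

```text
1 side z-0.08 n149 x [-0.02  -0.01   0.014] y [-0.065 -0.032  0.024  0.058]
1 side z-0.07 n123 x [-0.017 -0.011  0.011] y [-0.061 -0.037  0.046  0.057]
1 side z-0.06 n129 x [-0.016 -0.008  0.011] y [-0.059 -0.041  0.04   0.054]
1 side z-0.05 n53 x [-0.015 -0.01   0.007] y [-0.045 -0.035  0.029  0.046]
1 side z-0.04 n54 x [-0.013 -0.007  0.009] y [-0.04  -0.034  0.027  0.038]
1 side z-0.03 n58 x [-0.014 -0.007  0.008] y [-0.041 -0.036  0.026  0.037]
1 side z-0.02 n43 x [-0.014 -0.008  0.01 ] y [-0.039 -0.03   0.028  0.036]
1 side z-0.01 n16 x [-0.012 -0.007  0.008] y [-0.035 -0.031  0.026  0.034]
1 top z-0.08 n124 x [-0.018 -0.012 -0.003] y [-0.061 -0.032  0.028  0.058]
1 top z-0.07 n125 x [-0.016 -0.009  0.009] y [-0.06  -0.049  0.045  0.055]
1 top z-0.06 n224 x [-0.014 -0.004  0.008] y [-0.055 -0.042  0.037  0.052]
1 top z-0.05 n30 x [-0.013 -0.011  0.001] y [-0.044 -0.033  0.035  0.041]
1 top z-0.04 n28 x [-0.012 -0.01  -0.005] y [-0.039 -0.03   0.028  0.033]
1 top z-0.03 n36 x [-0.011 -0.008 -0.004] y [-0.04  -0.033  0.032  0.037]
1 top z-0.02 n33 x [-0.012 -0.009 -0.005] y [-0.03
[... 592 characters left out ...]
y [-0.071 -0.034  0.021  0.031]
2 side z-0.01 n25 x [-0.026 -0.008  0.044] y [-0.075 -0.031  0.019  0.027]
2 top z-0.08 n103 x [-0.018 -0.013 -0.004] y [-0.061 -0.03   0.044  0.057]
2 top z-0.07 n67 x [-0.018 -0.012  0.008] y [-0.057 -0.047  0.041  0.053]
2 top z-0.06 n205 x [-0.014 -0.004  0.007] y [-0.051 -0.04   0.039  0.049]
2 top z-0.05 n39 x [-0.014 -0.012 -0.005] y [-0.044 -0.032  0.027  0.037]
2 top z-0.04 n15 x [-0.013 -0.011 -0.007] y [-0.029 -0.027  0.023  0.032]
2 top z-0.03 n23 x [-0.012 -0.008 -0.007] y [-0.035 -0.026  0.029  0.033]
2 top z-0.02 n31 x [-0.012 -0.008 -0.005] y [-0.035 -0.029  0.024  0.033]
2 top z-0.01 n10 x [-0.011 -0.008  0.004] y [-0.034 -0.027  0.011  0.028]
```

View pics/z2.png

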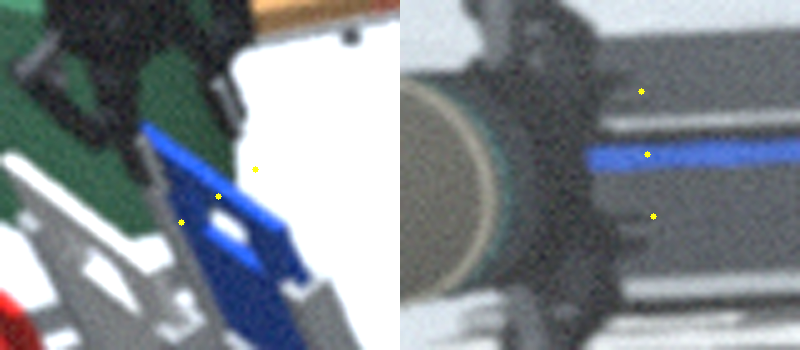

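>>> arm_command(rows=[{"tx":-0.09,"ty":0,"tz":0.3,"ax":0,"ay":0,"az":0,"grip":0.4},{"tx":0,"ty":0,"tz":0.3,"ax":0,"ay":0,"az":0,"grip":0.4},{"tx":0,"ty":0,"tz":0,"ax":0,"ay":0,"az":0,"grip":0.4},{"tx":0,"ty":0,"tz":0,"ax":0,"ay":0,"az":0,"grip":0.4}])

```text
t: 4.22
position: [0.574, 0.276, 0.1537]
eef_rot: [2.796, -0.0, 1.746]
wrist_force: [-0.7, 1.0, 0.6]
grip_width: 0.0344
grasp_force: 0.0
```

```bash
cat > z.py <<'E'
from plan import *
import sys
i=sys.argv[1]; tiles=[]
s=robot.get_state(); Rc=R.from_euler('xyz',s['eef_rot']).as_matrix(); print(s['position'],s['eef_rot'],s['wrist_force'],s['grip_width'])
for n,b in(('side',(95,175,220,300)),('top',(140,220,70,150))):
    im,d=eyes.get_image(n); np.savez(f'{n}{i}.npz',im=im,d=d)
    t=im[b[0]:b[1],b[2]:b[3],::-1]; t=cv2.resize(t,None,fx=5,fy=5,interpolation=cv2.INTER_CUBIC); t=cv2.convertScaleAbs(t,alpha=1.6,beta=20)
    h=s['grip_width']/2
    for z,c in((0,(0,255,255)),(.025,(0,0,255))):
        for q in proj(n,g([s['position']+Rc@g([0,y,z]) for y in(-h,0,h)])): cv2.circle(t,tuple(int(v) for v in (q-[b[2],b[0]]+.5)*5),3,c,-1)
    tiles.append(t)
cv2.imwrite(f'pics/z{i}.png',np.hstack(tiles))
E
python3 z.py 3
```

```text
[0.574 0.276 0.154] [ 2.796 -0.     1.746] [-0.724  0.97   0.606] 0.034403055590593576
```

View pics/z3.png

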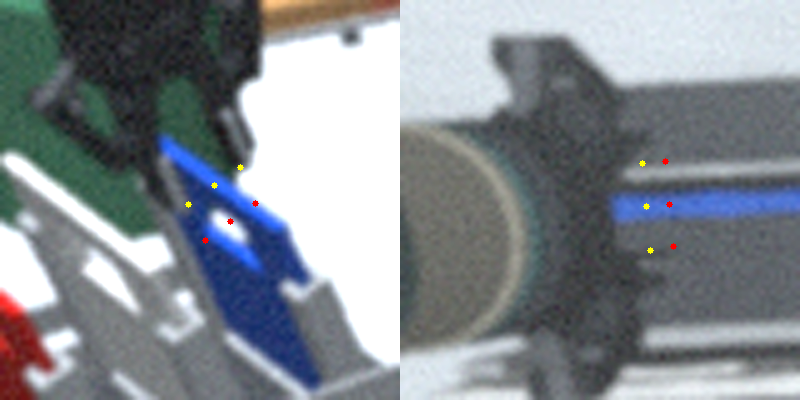

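>>> arm_command(rows=[{"tx":0,"ty":0,"tz":0,"ax":0,"ay":0,"az":0,"grip":0.2},{"tx":0,"ty":0,"tz":0,"ax":0,"ay":0,"az":0,"grip":0.16},{"tx":0,"ty":0,"tz":0,"ax":0,"ay":0,"az":0,"grip":0.16},{"tx":0,"ty":0,"tz":0,"ax":0,"ay":0,"az":0,"grip":0.16}], squeeze=20)

```text
t: 4.65
position: [0.5742, 0.2763, 0.1547]
eef_rot: [2.795, -0.001, 1.746]
wrist_force: [0.6, 0.3, 0.3]
grip_width: 0.0136
grasp_force: 0.0
```

```bash
python3 z.py 4; python3 - <<'E'
from plan import *
s=robot.get_state(); Rc=R.from_euler('xyz',s['eef_rot']).as_matrix()
for n in('side','top'):
    A=np.load(f'{n}0.npz');B=np.load(f'{n}4.npz'); L=(cloud(n,B['d'])-s['position'])@Rc
    new=(np.abs(B['d']-A['d'])>.006)&(np.abs(L[...,0])<.02)&(np.abs(L[...,1])<.035)&(L[...,2]>-.03)&(L[...,2]<.04)
    Q=L[new]
    for lo in np.arange(-.03,.04,.005):
        q=Q[(Q[:,2]>lo)&(Q[:,2]<lo+.005)]
        if len(q)>1: print(n,'z%.3f n%d'%(lo,len(q)),'x',np.percentile(q[:,0],[5,50,95]),'y',np.percentile(q[:,1],[5,25,75,95]))
E
```

```text
[0.574 0.276 0.155] [ 2.795 -0.001  1.746] [0.648 0.349 0.308] 0.013633175594025134
side z-0.030 n24 x [-0.014 -0.009  0.004] y [-0.023 -0.018  0.008  0.015]
side z-0.025 n20 x [-0.014 -0.008  0.001] y [-0.022 -0.016  0.006  0.017]
side z-0.020 n22 x [-0.013 -0.007  0.005] y [-0.023 -0.018  0.01   0.015]
side z-0.015 n29 x [-0.013 -0.009  0.006] y [-0.022 -0.017  0.005  0.009]
side z-0.010 n19 x [-0.015 -0.009  0.01 ] y [-0.021 -0.015  0.006  0.016]
side z-0.005 n8 x [-0.012 -0.007  0.005] y [-0.014 -0.003  0.007  0.011]
top z-0.030 n8 x [-0.012 -0.012 -0.009] y [-0.013 -0.01   0.01   0.014]
top z-0.025 n13 x [-0.012 -0.008 -0.006] y [-0.019 -0.014  0.009  0.016]
top z-0.020 n15 x [-0.011 -0.008 -0.006] y [-0.02  -0.015  0.013  0.019]
top z-0.015 n17 x [-0.012 -0.008  0.004] y [-0.019 -0.012  0.011  0.017]
top z-0.010 n6 x [-0.011 -0.009 -0.007] y [-0.01  -0.004  0.014  0.016]
top z-0.005 n5 x [-0.011 -0.01   0.009] y [-0.012 -0.008  0.007  0.008]
```

View pics/z4.png

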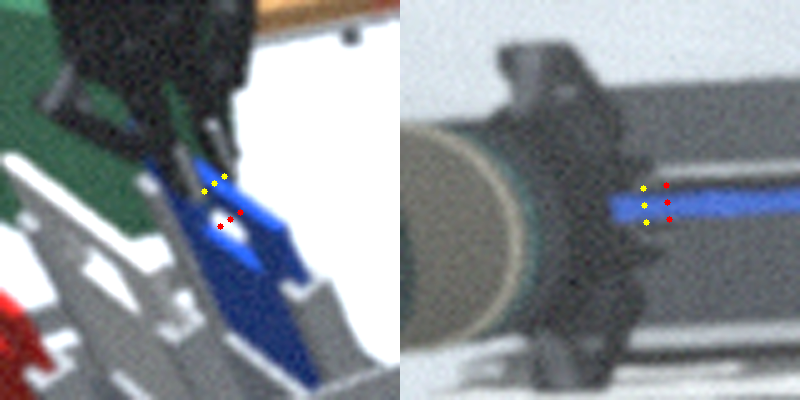

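The fingers straddle the top bar, but the visible tips end near the TCP (side 195,195), overlapping it by only about 10 mm. I go 7 mm deeper, then close.

>>> arm_command(rows=[{"tx":0,"ty":0,"tz":0,"ax":0,"ay":0,"az":0,"grip":0.25},{"tx":0,"ty":0,"tz":0.15,"ax":0,"ay":0,"az":0,"grip":0.25},{"tx":0,"ty":0,"tz":0.15,"ax":0,"ay":0,"az":0,"grip":0.2},{"tx":0,"ty":0,"tz":0,"ax":0,"ay":0,"az":0,"grip":0.15},{"tx":0,"ty":0,"tz":0,"ax":0,"ay":0,"az":0,"grip":0.1},{"tx":0,"ty":0,"tz":0,"ax":0,"ay":0,"az":0,"grip":0.07},{"tx":0,"ty":0,"tz":0,"ax":0,"ay":0,"az":0,"grip":0.05},{"tx":0,"ty":0,"tz":0,"ax":0,"ay":0,"az":0,"grip":0.05}], squeeze=20)

```text
t: 5.42
position: [0.5771, 0.2768, 0.1473]
eef_rot: [2.795, -0.0, 1.746]
wrist_force: [3.1, 0.6, -4.4]
grip_width: 0.0075
grasp_force: 21.5
```

```bash
python3 -c "
from plan import *
go(Rb,T)"
```

```text
t 5.4167 pos [0.577 0.277 0.147] F [ 3.121  0.644 -4.386] w 0.0074533965034568345 21.51837408542633
rot (units) [-0.009 -0.005  0.002] | shift cur frame [ 0.013 -0.017 -0.674] | shift target frame [ 0.012 -0.016 -0.674]
```

>>> arm_command(rows=[{"tx":0,"ty":0,"tz":0,"ax":0,"ay":0,"az":0,"grip":0},{"tx":0,"ty":0,"tz":0,"ax":0,"ay":0,"az":0,"grip":0},{"tx":0,"ty":0,"tz":-0.1,"ax":0,"ay":0,"az":0,"grip":0},{"tx":0,"ty":0,"tz":-0.1,"ax":0,"ay":0,"az":0,"grip":0},{"tx":0,"ty":0,"tz":-0.1,"ax":0,"ay":0,"az":0,"grip":0}], squeeze=60)

```text
t: 5.83
position: [0.5747, 0.2763, 0.1538]
eef_rot: [2.795, -0.0, 1.746]
wrist_force: [6.6, 1.8, -7.8]
grip_width: 0.0061
grasp_force: 60.2
```

>>> arm_command(rows=[{"tx":0,"ty":0,"tz":-0.15,"ax":0,"ay":0,"az":0,"grip":0},{"tx":0,"ty":0,"tz":-0.15,"ax":0,"ay":0,"az":0,"grip":0},{"tx":0,"ty":0,"tz":-0.15,"ax":0,"ay":0,"az":0,"grip":0},{"tx":0,"ty":0,"tz":-0.15,"ax":0,"ay":0,"az":0,"grip":0}])

```text
t: 6.17
position: [0.5697, 0.2754, 0.1679]
eef_rot: [2.795, -0.0, 1.746]
wrist_force: [7.0, 1.4, -8.6]
grip_width: 0.0066
grasp_force: 60.2
```

```bash
python3 -c "
from plan import *
go(Rb,T)
s=robot.get_state(); print('Fn',s['wrist_force']@n,'Fu',s['wrist_force']@u,s['wrist_torque'])"
```

```text
t 6.1667 pos [0.57  0.275 0.168] F [ 7.022  1.366 -8.551] w 0.006644656632387861 60.204817056655884
rot (units) [-0.012 -0.004  0.   ] | shift cur frame [ 0.016 -0.014  0.204] | shift target frame [ 0.016 -0.014  0.204]
Fn 3.8080479302152423 Fu -10.478060652374431 [ 0.001 -0.483  0.165]
```

>>> arm_command(rows=[{"tx":0,"ty":0,"tz":-0.2,"ax":0,"ay":0,"az":0,"grip":0},{"tx":0,"ty":0,"tz":-0.2,"ax":0,"ay":0,"az":0,"grip":0},{"tx":0,"ty":0,"tz":-0.2,"ax":0,"ay":0,"az":0,"grip":0},{"tx":0,"ty":0,"tz":-0.2,"ax":0,"ay":0,"az":0,"grip":0},{"tx":0,"ty":0,"tz":-0.2,"ax":0,"ay":0,"az":0,"grip":0},{"tx":0,"ty":0,"tz":-0.2,"ax":0,"ay":0,"az":0,"grip":0},{"tx":0,"ty":0,"tz":-0.2,"ax":0,"ay":0,"az":0,"grip":0},{"tx":0,"ty":0,"tz":-0.2,"ax":0,"ay":0,"az":0,"grip":0}])

```text
t: 6.83
position: [0.556, 0.2728, 0.2054]
eef_rot: [2.796, -0.0, 1.746]
wrist_force: [6.1, -0.3, -9.4]
grip_width: 0.0065
grasp_force: 60.2
```

>>> arm_command(rows=[{"tx":0,"ty":0,"tz":-0.25,"ax":0,"ay":0,"az":0,"grip":0},{"tx":0,"ty":0,"tz":-0.25,"ax":0,"ay":0,"az":0,"grip":0},{"tx":0,"ty":0,"tz":-0.25,"ax":0,"ay":0,"az":0,"grip":0},{"tx":0,"ty":0,"tz":-0.25,"ax":0,"ay":0,"az":0,"grip":0},{"tx":0,"ty":0,"tz":-0.25,"ax":0,"ay":0,"az":0,"grip":0},{"tx":0,"ty":0,"tz":-0.25,"ax":0,"ay":0,"az":0,"grip":0},{"tx":0,"ty":0,"tz":-0.25,"ax":0,"ay":0,"az":0,"grip":0},{"tx":0,"ty":0,"tz":-0.25,"ax":0,"ay":0,"az":0,"grip":0}])

```text
t: 7.5
position: [0.5383, 0.2699, 0.2538]
eef_rot: [2.796, -0.001, 1.746]
wrist_force: [0.5, -0.0, -2.0]
grip_width: 0.0061
grasp_force: 61.4
```

>>> arm_command(rows=[{"tx":0,"ty":0,"tz":-0.4,"ax":0,"ay":0,"az":0,"grip":0},{"tx":0,"ty":0,"tz":-0.4,"ax":0,"ay":0,"az":0,"grip":0},{"tx":0,"ty":0,"tz":-0.4,"ax":0,"ay":0,"az":0,"grip":0},{"tx":0,"ty":0,"tz":-0.4,"ax":0,"ay":0,"az":0,"grip":0},{"tx":0,"ty":0,"tz":-0.4,"ax":0,"ay":0,"az":0,"grip":0},{"tx":0,"ty":0,"tz":-0.4,"ax":0,"ay":0,"az":0,"grip":0}])

```text
t: 8.0
position: [0.5186, 0.2664, 0.3109]
eef_rot: [2.795, -0.001, 1.746]
wrist_force: [0.3, -0.0, -1.9]
grip_width: 0.0064
grasp_force: 61.4
```

```bash
python3 -c "
from plan import *
w=cloud('top',np.load('top0.npz')['d'])
P=w[335:430,360:430].reshape(-1,3); 
for lo,hi in((.03,.3),(.1,.3)):
    Q=P[(P[:,2]>lo)&(P[:,2]<hi)]; print('pink',np.percentile(Q,[1,99],axis=0))
go(Rh,g([.385,-.2575,.38]))"
```

```text
pink [[ 0.199 -0.335  0.038]
 [ 0.325 -0.305  0.211]]
pink [[ 0.198 -0.335  0.105]
 [ 0.325 -0.305  0.211]]
t 8.0 pos [0.519 0.266 0.311] F [ 0.305 -0.038 -1.878] w 0.00643033635677011 61.38185977935791
rot (units) [ 3.303 -0.297  1.654] | shift cur frame [-19.702  -7.437  -5.642] | shift target frame [-20.955  -5.344  -2.763]
```

>>> arm_command(rows=[{"tx":0,"ty":0,"tz":-0.8,"ax":0,"ay":0,"az":0,"grip":0},{"tx":0,"ty":0,"tz":-0.8,"ax":0,"ay":0,"az":0,"grip":0},{"tx":0,"ty":0,"tz":-0.5,"ax":0.55,"ay":-0.05,"az":0.275,"grip":0},{"tx":0,"ty":0,"tz":-0.5,"ax":0.55,"ay":-0.05,"az":0.275,"grip":0},{"tx":0,"ty":0,"tz":0,"ax":0.55,"ay":-0.05,"az":0.275,"grip":0},{"tx":0,"ty":0,"tz":0,"ax":0.55,"ay":-0.05,"az":0.275,"grip":0},{"tx":0,"ty":0,"tz":0,"ax":0.55,"ay":-0.05,"az":0.275,"grip":0},{"tx":0,"ty":0,"tz":0,"ax":0.55,"ay":-0.05,"az":0.275,"grip":0}])

```text
t: 8.67
position: [0.4981, 0.2629, 0.3723]
eef_rot: [-3.141, 0.0, 1.57]
wrist_force: [-0.0, 0.1, -2.1]
grip_width: 0.0064
grasp_force: 61.4
```

```bash
python3 -c "
from plan import *
go(Rh,g([.39,-.2575,.37]))"
```

```text
t 8.6667 pos [0.498 0.263 0.372] F [-0.034  0.115 -2.062] w 0.006397390145634913 61.396061182022095
rot (units) [-0.005  0.002 -0.007] | shift cur frame [-20.819  -4.308   0.1  ] | shift target frame [-20.816  -4.324   0.093]
```

>>> arm_command(rows=[{"tx":-0.5,"ty":-0.1,"tz":0,"ax":0,"ay":0,"az":0,"grip":0},{"tx":-0.9,"ty":-0.2,"tz":0,"ax":0,"ay":0,"az":0,"grip":0},{"tx":-0.95,"ty":-0.2,"tz":0,"ax":0,"ay":0,"az":0,"grip":0},{"tx":-0.95,"ty":-0.2,"tz":0,"ax":0,"ay":0,"az":0,"grip":0},{"tx":-0.95,"ty":-0.2,"tz":0,"ax":0,"ay":0,"az":0,"grip":0},{"tx":-0.95,"ty":-0.2,"tz":0,"ax":0,"ay":0,"az":0,"grip":0},{"tx":-0.95,"ty":-0.2,"tz":0,"ax":0,"ay":0,"az":0,"grip":0},{"tx":-0.95,"ty":-0.2,"tz":0,"ax":0,"ay":0,"az":0,"grip":0}])

```text
t: 9.33
position: [0.4593, 0.0836, 0.3719]
eef_rot: [3.139, 0.001, 1.572]
wrist_force: [0.5, -0.8, -1.6]
grip_width: 0.0063
grasp_force: 61.4
```

>>> arm_command(rows=[{"tx":-0.95,"ty":-0.2,"tz":0,"ax":0,"ay":0,"az":0,"grip":0},{"tx":-0.95,"ty":-0.2,"tz":0,"ax":0,"ay":0,"az":0,"grip":0},{"tx":-0.95,"ty":-0.2,"tz":0,"ax":0,"ay":0,"az":0,"grip":0},{"tx":-0.95,"ty":-0.2,"tz":0,"ax":0,"ay":0,"az":0,"grip":0},{"tx":-0.95,"ty":-0.2,"tz":0,"ax":0,"ay":0,"az":0,"grip":0},{"tx":-0.95,"ty":-0.2,"tz":0,"ax":0,"ay":0,"az":0,"grip":0},{"tx":-0.95,"ty":-0.2,"tz":0,"ax":0,"ay":0,"az":0,"grip":0},{"tx":-0.95,"ty":-0.2,"tz":0,"ax":0,"ay":0,"az":0,"grip":0}])

```text
t: 10.0
position: [0.4192, -0.1061, 0.372]
eef_rot: [3.139, 0.002, 1.572]
wrist_force: [-0.4, 0.5, -3.0]
grip_width: 0.0062
grasp_force: 61.4
```

>>> arm_command(rows=[{"tx":-0.95,"ty":-0.2,"tz":0,"ax":0,"ay":0,"az":0,"grip":0},{"tx":-0.95,"ty":-0.2,"tz":0,"ax":0,"ay":0,"az":0,"grip":0},{"tx":-0.95,"ty":-0.2,"tz":0,"ax":0,"ay":0,"az":0,"grip":0},{"tx":-0.95,"ty":-0.2,"tz":0,"ax":0,"ay":0,"az":0,"grip":0},{"tx":-0.8,"ty":-0.2,"tz":0,"ax":0,"ay":0,"az":0,"grip":0},{"tx":-0.5,"ty":-0.1,"tz":0,"ax":0,"ay":0,"az":0,"grip":0},{"tx":-0.2,"ty":0,"tz":0,"ax":0,"ay":0,"az":0,"grip":0},{"tx":0,"ty":0,"tz":0,"ax":0,"ay":0,"az":0,"grip":0}])

```text
t: 10.67
position: [0.3924, -0.2382, 0.3716]
eef_rot: [3.141, 0.002, 1.569]
wrist_force: [-0.9, -0.2, -2.4]
grip_width: 0.0062
grasp_force: 61.4
```

```bash
python3 -c "
from plan import *
go(Rh,g([.39,-.2575,.245]))"
```

```text
t 10.6667 pos [ 0.392 -0.238  0.372] F [-0.905 -0.225 -2.417] w 0.006150450223109538 61.4018440246582
rot (units) [ 0.008  0.017 -0.013] | shift cur frame [-0.765 -0.1    5.067] | shift target frame [-0.774 -0.097  5.066]
```

>>> arm_command(rows=[{"tx":-0.4,"ty":-0.1,"tz":0.4,"ax":0,"ay":0,"az":0,"grip":0},{"tx":-0.37,"ty":0,"tz":0.8,"ax":0,"ay":0,"az":0,"grip":0},{"tx":0,"ty":0,"tz":0.9,"ax":0,"ay":0,"az":0,"grip":0},{"tx":0,"ty":0,"tz":0.9,"ax":0,"ay":0,"az":0,"grip":0},{"tx":0,"ty":0,"tz":0.9,"ax":0,"ay":0,"az":0,"grip":0},{"tx":0,"ty":0,"tz":0.7,"ax":0,"ay":0,"az":0,"grip":0},{"tx":0,"ty":0,"tz":0.4,"ax":0,"ay":0,"az":0,"grip":0},{"tx":0,"ty":0,"tz":0,"ax":0,"ay":0,"az":0,"grip":0}])

```text
t: 11.33
position: [0.3893, -0.255, 0.2439]
eef_rot: [-3.138, -0.003, 1.572]
wrist_force: [-0.9, -1.0, -1.8]
grip_width: 0.006
grasp_force: 61.4
```

```bash
cat > m.py <<'E'
from plan import *
import sys
i=sys.argv[1]; go(Rh,g([.39,-.2575,.236])); s=robot.get_state()
tiles=[]
for n,b in(('side',(190,340,250,400)),('top',(205,325,330,450))):
    im,d=eyes.get_image(n); np.savez(f'{n}{i}.npz',im=im,d=d); w=cloud(n,d); hsv=cv2.cvtColor(im,cv2.COLOR_RGB2HSV)
    m=(hsv[...,0]>105)&(hsv[...,0]<130)&(hsv[...,1]>110)&(abs(w[...,0]-s['position'][0])<.05)&(abs(w[...,1]+.2575)<.12)&(w[...,2]>.06)
    Q=w[m]; print(n,len(Q),'blue',np.percentile(Q,[1,50,99],axis=0).ravel())
    t=cv2.resize(im[b[0]:b[1],b[2]:b[3],::-1],(400,400),interpolation=cv2.INTER_CUBIC); k=400/(b[1]-b[0])
    if n=='side':
        c=s['position']-[0,0,.133]  # lower edge mid
        pts=g([c+[-.004,y,z] for y,z in((-.075,0),(.075,0),(-.075,.15),(.075,.15),(-.03,.096),(.03,.096),(-.03,.128),(.03,.128))])
        for q in proj(n,pts): cv2.circle(t,tuple(int(v) for v in (q-[b[2],b[0]]+.5)*k),2,(0,255,255),-1)
    tiles.append(t)
cv2.imwrite(f'pics/m{i}.png',np.hstack(tiles))
E
python3 m.py 5
```

```text
t 11.3333 pos [ 0.389 -0.255  0.244] F [-0.94  -0.987 -1.814] w 0.006020681861495013 61.37900233268738
rot (units) [-0.036 -0.028  0.013] | shift cur frame [-0.1    0.031  0.314] | shift target frame [-0.099  0.03   0.314]
side 1964 blue [ 0.359 -0.329  0.116  0.384 -0.276  0.192  0.402 -0.184  0.401]
top 159 blue [ 0.379 -0.235  0.17   0.387 -0.212  0.261  0.392 -0.188  0.383]
```

View pics/m5.png

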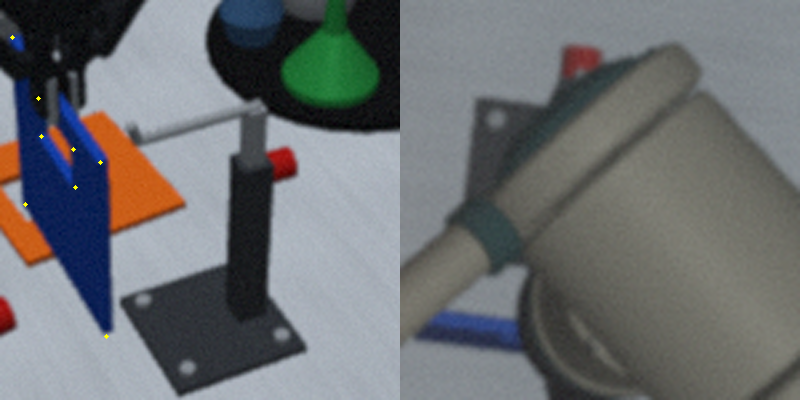

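```bash
cat > f.py <<'E'
from plan import *
from scipy.optimize import least_squares
import sys
B=np.load(f'side{sys.argv[1]}.npz'); w=cloud('side',B['d']); hsv=cv2.cvtColor(B['im'],cv2.COLOR_RGB2HSV)
s=robot.get_state(); x0=s['position'][0]
col=(hsv[...,0]>105)&(hsv[...,0]<130)&(hsv[...,1]>110)
m=col&(abs(w[...,0]-x0+.004)<.012)&(abs(w[...,1]+.2575)<.1)&(w[...,2]>.06)&(w[...,2]<.30)
Q=w[m]; A=np.c_[Q[:,1:],np.ones(len(Q))]; k=np.linalg.lstsq(A,Q[:,0],rcond=None)[0]; print('x=%.3f y +%.3f z +%.3f ; x at centre'%tuple(k),k@[-.257,.2,1],len(Q))
# silhouette IoU fit of front face in image: params y,z,roll
K,D,p,r=cam('side'); S=8
soft=cv2.GaussianBlur(cv2.resize(col[180:360,240:320].astype(np.float32),None,fx=S,fy=S,interpolation=cv2.INTER_LINEAR),(0,0),3)
def face(q):
    y0,z0,ro=q
    def pt(y,z):
        Y=y0+y*np.cos(ro)-z*np.sin(ro); Z=z0+y*np.sin(ro)+z*np.cos(ro); return [k@[Y,Z,1],Y,Z]
    return [g([pt(*v) for v in c]) for c in (((-.075,0),(.075,0),(.075,.15),(-.075,.15)),((-.03,.096),(.03,.096),(.03,.128),(-.03,.128)))]
def cost(q):
    im=np.zeros_like(soft)
    for c,f in zip(face(q),(1,0)): cv2.fillPoly(im,[np.round(((proj('side',c)-[240,180]+.5)*S)*16).astype(np.int32)],float(f),shift=4)
    v=np.abs(im-soft); v[:int((232-180)*S)]=0   # ignore what fingers hide
    return v.sum()/S**2
from scipy.optimize import minimize
b=None
for z in np.arange(.095,.125,.005):
    o=minimize(cost,[-.2575,z,0],method='Nelder-Mead',options=dict(initial_simplex=[[-.2575,z,0],[-.2535,z,0],[-.2575,z+.004,0],[-.2575,z,.03]]))
    if b is None or o.fun<b.fun: b=o
print('y0,z lower,roll',b.x,b.fun,'-> bar underside z',b.x[1]+.128,'y',b.x[0]-.128*np.sin(b.x[2]))
E
python3 f.py 5
```

```text
x=-0.009 y +0.014 z +0.380 ; x at centre 0.38470182132468456 1832
y0,z lower,roll [-0.261  0.118  0.004] 190.78497314453125 -> bar underside z 0.2456764689071788 y -0.2614216992996034
```

```bash
cat > e.py <<'E'
from plan import *
import sys
B=np.load(f'side{sys.argv[1]}.npz'); w=cloud('side',B['d']); hsv=cv2.cvtColor(B['im'],cv2.COLOR_RGB2HSV)
s=robot.get_state(); xf=float(sys.argv[2])
col=(hsv[...,0]>105)&(hsv[...,0]<130)&(hsv[...,1]>110)
# intersect pixel rays with the front face plane x=xf, so edges come from colour only
K,D,p,r=cam('side'); v,u_=np.mgrid[0:480,0:640]
q=cv2.undistortPoints(np.stack([u_,v],-1).reshape(-1,1,2).astype(float),K,D).reshape(480,640,2)
ray=np.dstack([q,np.ones((480,640))])@rot(r,MODE).T; P=p+ray*((xf-p[0])/ray[...,0])[...,None]
face=col&(abs(w[...,0]-xf)<.010)
yy,zz=P[...,1],P[...,2]; ok=(abs(yy+.2575)<.095)&(zz>.06)&(zz<.3)
img=np.full((125,100),' ')
for lo in np.arange(-.335,-.18,.01):
    m=ok&(abs(yy-lo)<.005); zs=np.arange(.09,.28,.002)
    f=''.join('#' if (mm:=m&(abs(zz-z)<.002)).any() and face[mm].mean()>.5 else '.' for z in zs)
    print('%.3f'%lo,f)
E
python3 e.py 5 .385
```

```text
-0.335 ................###########################################################################.....
-0.325 ............###############################################################################.....
-0.315 ...........################################################################################.....
-0.305 ...........################################################################################.....
-0.295 ...........################################################################################.....
-0.285 ...........##################################################################################...
-0.275 ...........#######################################################..........##################.#
-0.265 ..........#######################################################...........############........
-0.255 ...........######################################################...............................
-0.245 ...........######################################################...............................
-0.235 ...........######################################################.####..........................
-0.225 ............#######################################################.............................
-0.215 ............#######################################################.............................
-0.205 ............#########################################################..######...................
-0.195 ............############################################################..............####......
-0.185 ..........###########################################################.............######........
```

>>> arm_command(rows=[{"tx":-0.05,"ty":0,"tz":0.25,"ax":0,"ay":0,"az":0,"grip":0},{"tx":0,"ty":0.2,"tz":0.25,"ax":0,"ay":0,"az":0,"grip":0},{"tx":0,"ty":0.4,"tz":0,"ax":0,"ay":0,"az":0,"grip":0},{"tx":0,"ty":0.3,"tz":0,"ax":0,"ay":0,"az":0,"grip":0},{"tx":0,"ty":0.15,"tz":0,"ax":0,"ay":0,"az":0,"grip":0},{"tx":0,"ty":0,"tz":0,"ax":0,"ay":0,"az":0,"grip":0},{"tx":0,"ty":0,"tz":0,"ax":0,"ay":0,"az":0,"grip":0}])

```text
t: 12.02
position: [0.4173, -0.2579, 0.2339]
eef_rot: [-3.141, 0.001, 1.572]
wrist_force: [-0.6, -0.3, -2.7]
grip_width: 0.0068
grasp_force: 61.4
```

```bash
python3 m.py 6; python3 f.py 6|head -1;  python3 e.py 6 $(python3 -c "
from h import *
print(robot.get_state()['position'][0]-.0044)")
```

```text
t 12.0167 pos [ 0.417 -0.258  0.234] F [-0.552 -0.322 -2.718] w 0.006760287438752295 61.406625509262085
rot (units) [-0.001  0.006  0.01 ] | shift cur frame [ 0.017 -1.092 -0.084] | shift target frame [ 0.016 -1.092 -0.084]
side 2065 blue [ 0.386 -0.333  0.104  0.412 -0.28   0.181  0.43  -0.187  0.388]
top 221 blue [ 0.405 -0.243  0.143  0.413 -0.214  0.248  0.419 -0.183  0.347]
x=-0.010 y +0.007 z +0.409 ; x at centre 0.41293123602008913 1928
-0.335 .......#.##############################################################################.........
-0.325 ......#################################################################################.........
-0.315 ......#################################################################################.........
-0.305 ......#################################################################################.........
-0.295 .......################################################################################.........
-0.285 .......######################################################...........#################.......
-0.275 ........#############
[... 311 characters left out ...]
#######################################.....................................
-0.235 .......#########################################################................................
-0.225 ........########################################################................................
-0.215 ........#########################################################.##...##.......................
-0.205 ........##############################################################............#####.........
-0.195 ........##########################################################.............#######..........
-0.185 .............##..#..##..#..#.....##..##..##..########..##...##................###...............
```

>>> arm_command(rows=[{"tx":0,"ty":0,"tz":0.16,"ax":0,"ay":0,"az":0,"grip":0},{"tx":0,"ty":0.1,"tz":0,"ax":0,"ay":0,"az":0,"grip":0},{"tx":0,"ty":0.15,"tz":0,"ax":0,"ay":0,"az":0,"grip":0},{"tx":0,"ty":0.15,"tz":0,"ax":0,"ay":0,"az":0,"grip":0},{"tx":0,"ty":0.15,"tz":0,"ax":0,"ay":0,"az":0,"grip":0},{"tx":0,"ty":0,"tz":0,"ax":0,"ay":0,"az":0,"grip":0}])

```text
t: 12.62
position: [0.4317, -0.2581, 0.23]
eef_rot: [3.14, 0.001, 1.571]
wrist_force: [0.5, -0.0, -1.7]
grip_width: 0.0062
grasp_force: 61.4
```

>>> arm_command(rows=[{"tx":0,"ty":0.15,"tz":0,"ax":0,"ay":0,"az":0,"grip":0},{"tx":0,"ty":0.15,"tz":0,"ax":0,"ay":0,"az":0,"grip":0},{"tx":0,"ty":0,"tz":0,"ax":0,"ay":0,"az":0,"grip":0}])

```text
t: 12.87
position: [0.439, -0.258, 0.2299]
eef_rot: [3.141, 0.001, 1.571]
wrist_force: [0.3, -0.2, -2.0]
grip_width: 0.0062
grasp_force: 61.4
```

>>> arm_command(rows=[{"tx":0,"ty":0.2,"tz":0,"ax":0,"ay":0,"az":0,"grip":0},{"tx":0,"ty":0.2,"tz":0,"ax":0,"ay":0,"az":0,"grip":0},{"tx":0,"ty":0.2,"tz":0,"ax":0,"ay":0,"az":0,"grip":0},{"tx":0,"ty":0,"tz":0,"ax":0,"ay":0,"az":0,"grip":0}])

```text
t: 13.2
position: [0.4544, -0.2581, 0.2298]
eef_rot: [3.14, 0.001, 1.572]
wrist_force: [0.6, -0.7, -2.3]
grip_width: 0.0067
grasp_force: 61.4
```

>>> arm_command(rows=[{"tx":0,"ty":0.25,"tz":0,"ax":0,"ay":0,"az":0,"grip":0},{"tx":0,"ty":0.25,"tz":0,"ax":0,"ay":0,"az":0,"grip":0},{"tx":0,"ty":0.25,"tz":0,"ax":0,"ay":0,"az":0,"grip":0},{"tx":0,"ty":0.25,"tz":0,"ax":0,"ay":0,"az":0,"grip":0},{"tx":0,"ty":0.1,"tz":0,"ax":0,"ay":0,"az":0,"grip":0},{"tx":0,"ty":0,"tz":0,"ax":0,"ay":0,"az":0,"grip":0}])

```text
t: 13.7
position: [0.4815, -0.2579, 0.2297]
eef_rot: [3.141, 0.001, 1.572]
wrist_force: [1.4, -0.1, -2.9]
grip_width: 0.0065
grasp_force: 61.4
```

```bash
python3 m.py 7; python3 f.py 7 | head -1; python3 -c "
from plan import *
w=cloud('side',np.load('side7.npz')['d']); P=w.reshape(-1,3)
P=P[(abs(P[:,1]+.2575)<.012)&(P[:,2]>.19)&(P[:,2]<.235)]
for a in np.arange(.42,.56,.01):
    q=P[abs(P[:,0]-a)<.005]; print('%.2f %d'%(a,len(q)),np.median(q[:,1:],axis=0) if len(q) else '')"
```

```text
t 13.7 pos [ 0.481 -0.258  0.23 ] F [ 1.38  -0.082 -2.888] w 0.006457420830258797 61.40244483947754
rot (units) [0.003 0.005 0.007] | shift cur frame [ 0.019 -3.658 -0.253] | shift target frame [ 0.017 -3.658 -0.252]
side 2243 blue [ 0.445 -0.332  0.099  0.476 -0.28   0.176  0.521 -0.187  0.381]
top 585 blue [ 0.476 -0.321  0.114  0.477 -0.227  0.197  0.484 -0.185  0.251]
x=-0.012 y +0.007 z +0.473 ; x at centre 0.47705210686105487 2089
0.42 0 
0.43 2 [-0.257  0.22 ]
0.44 36 [-0.259  0.214]
0.45 23 [-0.259  0.206]
0.46 21 [-0.259  0.207]
0.47 28 [-0.26   0.208]
0.48 54 [-0.26   0.198]
0.49 2 [-0.261  0.206]
0.50 0 
0.51 15 [-0.26   0.207]
0.52 21 [-0.259  0.207]
0.53 61 [-0.261  0.2  ]
0.54 27 [-0.263  0.203]
0.55 0 
0.56 0
```

View pics/m7.png

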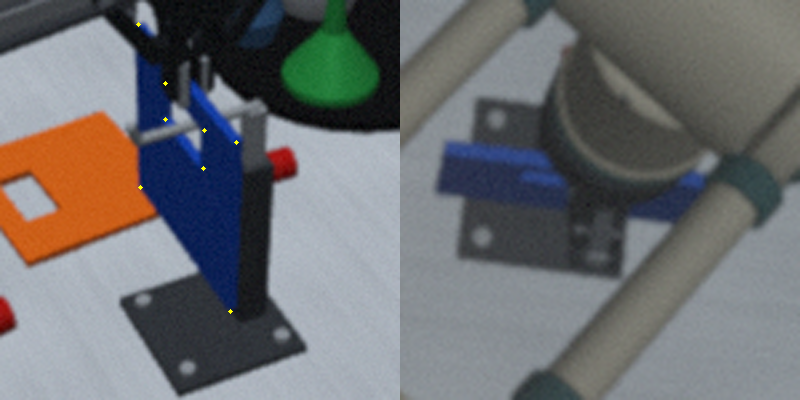

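The bar passes through the hand hole, with the upturned end on the near side at (133,130). Now I lower gently on a light grip until the bar bears.

>>> arm_command(rows=[{"tx":0,"ty":0,"tz":0,"ax":0,"ay":0,"az":0,"grip":0},{"tx":0,"ty":0,"tz":0.1,"ax":0,"ay":0,"az":0,"grip":0},{"tx":0,"ty":0,"tz":0.1,"ax":0,"ay":0,"az":0,"grip":0},{"tx":0,"ty":0,"tz":0.1,"ax":0,"ay":0,"az":0,"grip":0},{"tx":0,"ty":0,"tz":0.1,"ax":0,"ay":0,"az":0,"grip":0},{"tx":0,"ty":0,"tz":0.05,"ax":0,"ay":0,"az":0,"grip":0},{"tx":0,"ty":0,"tz":0,"ax":0,"ay":0,"az":0,"grip":0}], squeeze=20)

```text
t: 14.38
position: [0.4804, -0.2577, 0.2181]
eef_rot: [-3.141, -0.0, 1.571]
wrist_force: [-0.2, 0.9, -2.1]
grip_width: 0.0064
grasp_force: 61.4
```

>>> arm_command(rows=[{"tx":0,"ty":0,"tz":0.05,"ax":0,"ay":0,"az":0,"grip":0},{"tx":0,"ty":0,"tz":0.05,"ax":0,"ay":0,"az":0,"grip":0},{"tx":0,"ty":0,"tz":0,"ax":0,"ay":0,"az":0,"grip":0}])

```text
t: 14.63
position: [0.4805, -0.2578, 0.2159]
eef_rot: [-3.141, 0.0, 1.571]
wrist_force: [0.9, -0.6, -3.3]
grip_width: 0.0062
grasp_force: 61.4
```

>>> arm_command(rows=[{"tx":0,"ty":0,"tz":0.04,"ax":0,"ay":0,"az":0,"grip":0},{"tx":0,"ty":0,"tz":0.04,"ax":0,"ay":0,"az":0,"grip":0},{"tx":0,"ty":0,"tz":0,"ax":0,"ay":0,"az":0,"grip":0}])

```text
t: 14.88
position: [0.4808, -0.258, 0.2147]
eef_rot: [3.141, 0.001, 1.571]
wrist_force: [-1.4, 0.7, 1.5]
grip_width: 0.0065
grasp_force: 61.9
```

>>> arm_command(rows=[{"tx":0,"ty":0,"tz":0.02,"ax":0,"ay":0,"az":0,"grip":0},{"tx":0,"ty":0,"tz":0,"ax":0,"ay":0,"az":0,"grip":0},{"tx":0,"ty":0,"tz":0,"ax":0,"ay":0,"az":0,"grip":0}])

```text
t: 15.13
position: [0.4808, -0.258, 0.2146]
eef_rot: [3.14, 0.001, 1.571]
wrist_force: [-1.6, 0.4, 5.0]
grip_width: 0.0065
grasp_force: 62.4
```

>>> arm_command(rows=[{"tx":0,"ty":0,"tz":-0.02,"ax":0,"ay":0,"az":0,"grip":0},{"tx":0,"ty":0,"tz":0,"ax":0,"ay":0,"az":0,"grip":0.08},{"tx":0,"ty":0,"tz":0,"ax":0,"ay":0,"az":0,"grip":0.1},{"tx":0,"ty":0,"tz":0,"ax":0,"ay":0,"az":0,"grip":0.12},{"tx":0,"ty":0,"tz":0,"ax":0,"ay":0,"az":0,"grip":0.15},{"tx":0,"ty":0,"tz":0,"ax":0,"ay":0,"az":0,"grip":0.2},{"tx":0,"ty":0,"tz":0,"ax":0,"ay":0,"az":0,"grip":0.25},{"tx":0,"ty":0,"tz":0,"ax":0,"ay":0,"az":0,"grip":0.25}])

```text
t: 15.8
position: [0.4806, -0.2579, 0.2139]
eef_rot: [-3.141, 0.0, 1.571]
wrist_force: [-0.8, 0.0, -0.1]
grip_width: 0.0214
grasp_force: 0.0
```

```bash
python3 m.py 8; python3 f.py 8 | head -1; python3 e.py 8 .477 | sed -n '2p;6p;8p;13p'
```

```text
t 15.8 pos [ 0.481 -0.258  0.214] F [-0.795  0.031 -0.109] w 0.021382075267048797 0.0
rot (units) [-0.001  0.004  0.003] | shift cur frame [ 0.016 -3.625 -0.883] | shift target frame [ 0.015 -3.625 -0.883]
side 2200 blue [ 0.448 -0.333  0.084  0.476 -0.281  0.159  0.521 -0.188  0.37 ]
top 555 blue [ 0.462 -0.322  0.099  0.477 -0.225  0.179  0.484 -0.186  0.347]
x=-0.010 y +0.005 z +0.473 ; x at centre 0.476336155565452 2019
-0.325 ###########################################################################.....................
-0.285 #####################################################......################.....................
-0.265 ################################################............###############.....................
-0.215 ####################################.#......###.................................................
```

Released and hanging, with no force on the tool. I withdraw straight up.

>>> arm_command(rows=[{"tx":0,"ty":0,"tz":-0.15,"ax":0,"ay":0,"az":0,"grip":0.3},{"tx":0,"ty":0,"tz":-0.3,"ax":0,"ay":0,"az":0,"grip":0.3},{"tx":0,"ty":0,"tz":-0.4,"ax":0,"ay":0,"az":0,"grip":0.3},{"tx":0,"ty":0,"tz":-0.6,"ax":0,"ay":0,"az":0,"grip":0.3},{"tx":0,"ty":0,"tz":-0.8,"ax":0,"ay":0,"az":0,"grip":0.3},{"tx":0,"ty":0,"tz":-0.8,"ax":0,"ay":0,"az":0,"grip":0.3},{"tx":0,"ty":0,"tz":-0.8,"ax":0,"ay":0,"az":0,"grip":0.3},{"tx":0,"ty":0,"tz":-0.4,"ax":0,"ay":0,"az":0,"grip":0.3}])

```text
t: 16.57
position: [0.4816, -0.2585, 0.3243]
eef_rot: [3.137, 0.004, 1.571]
wrist_force: [0.4, -1.1, 0.0]
grip_width: 0.0259
grasp_force: 0.0
```

>>> arm_command(rows=[{"tx":0,"ty":0,"tz":0,"ax":0,"ay":0,"az":0,"grip":0.3},{"tx":0,"ty":0,"tz":0,"ax":0,"ay":0,"az":0,"grip":0.3},{"tx":0,"ty":0,"tz":0,"ax":0,"ay":0,"az":0,"grip":0.3},{"tx":0,"ty":0,"tz":0,"ax":0,"ay":0,"az":0,"grip":0.3},{"tx":0,"ty":0,"tz":0,"ax":0,"ay":0,"az":0,"grip":0.3},{"tx":0,"ty":0,"tz":0,"ax":0,"ay":0,"az":0,"grip":0.3},{"tx":0,"ty":0,"tz":0,"ax":0,"ay":0,"az":0,"grip":0.3},{"tx":0,"ty":0,"tz":0,"ax":0,"ay":0,"az":0,"grip":0.3}])

```text
t: 17.23
position: [0.4805, -0.2578, 0.32]
eef_rot: [-3.141, 0.0, 1.571]
wrist_force: [-0.8, 0.2, 0.5]
grip_width: 0.0258
grasp_force: 0.0
```

```bash
for i in 9 10; do python3 m.py $i; python3 f.py $i; done
```

```text
t 17.2333 pos [ 0.481 -0.258  0.32 ] F [-0.801  0.227  0.537] w 0.025794557197795002 0.0
rot (units) [-0.004  0.002  0.003] | shift cur frame [ 0.013 -3.621  3.363] | shift target frame [ 0.011 -3.622  3.361]
side 2436 blue [ 0.453 -0.333  0.084  0.476 -0.273  0.167  0.51  -0.187  0.472]
top 721 blue [ 0.476 -0.328  0.099  0.477 -0.238  0.206  0.484 -0.186  0.236]
x=-0.012 y +0.008 z +0.472 ; x at centre 0.4765240567632248 2299
y0,z lower,roll [-0.264  0.086  0.002] 113.4474868774414 -> bar underside z 0.21415034220779894 y -0.264063795361757
t 17.3333 pos [ 0.481 -0.258  0.32 ] F [-0.345  0.477  0.175] w 0.025492767518561627 0.0
rot (units) [-0.001  0.004  0.003] | shift cur frame [ 0.015 -3.624  3.37 ] | shift target frame [ 0.012 -3.624  3.369]
side 2429 blue [ 0.453 -0.333  0.085  0.476 -0.274  0.167  0.504 -0.186  0.472]
top 722 blue [ 0.476 -0.328  0.1    0.477 -0.237  0.204  0.484 -0.186  0.235]
x=-0.011 y +0.008 z +0.472 ; x at centre 0.47650570101378203 2296
y0,z lower,roll [-0.264  0.087 -0.01 ] 111.67866516113281 -> bar underside z 0.2146641622155993 y -0.2626856019593309
```

>>> arm_command(rows=[{"tx":0,"ty":0,"tz":-0.5,"ax":0,"ay":0,"az":0,"grip":0.3},{"tx":0,"ty":0,"tz":-0.5,"ax":0,"ay":0,"az":0,"grip":0.3},{"tx":0,"ty":0,"tz":0,"ax":0,"ay":0,"az":0,"grip":0.3},{"tx":0,"ty":0,"tz":0,"ax":0,"ay":0,"az":0,"grip":0.3},{"tx":0,"ty":0,"tz":0,"ax":0,"ay":0,"az":0,"grip":0.3},{"tx":0,"ty":0,"tz":0,"ax":0,"ay":0,"az":0,"grip":0.3},{"tx":0,"ty":0,"tz":0,"ax":0,"ay":0,"az":0,"grip":0.3},{"tx":0,"ty":0,"tz":0,"ax":0,"ay":0,"az":0,"grip":0.3}])

```text
t: 18.1
position: [0.4804, -0.2577, 0.3447]
eef_rot: [-3.141, -0.0, 1.571]
wrist_force: [1.0, -0.4, 0.9]
grip_width: 0.0257
grasp_force: 0.0
```

```bash
python3 -c "
from rig import order
print(order.close_job())"
```

```text
the job is handed in; nothing more can be done
None
```

The blue board hangs still and upright through its hand hole on the black hook, whose bar top stands about 210 mm high; the job was handed in at about 18 s with the arm clear, and no verdict came back.

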